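# Lid the bowl, then lift off only the outer lid

### The arm

A 6-joint arm with a two-finger parallel gripper is mounted at the origin on the work surface. World frame = base frame: x ahead of the robot, y to its left, z up, the work surface at z = 0. Lengths are in mm, angles in rad, forces in N, time in s.
With the tool pointing down it reaches from about 350 to 775 mm from the base axis. Payload 7.3 kg.
Tool frame: the origin (TCP) lies on the front face of the gripper's body, between the roots of the fingers; the fingertips stand 66 mm ahead of it and the grasp point (between the pads) lies 47 mm ahead of it (bot.tip_extent is the distance from the TCP to the fingertips, in mm); z points along the fingers, y is the line along which they close (so a half turn about z gives the same grasp; the last joint's range is limited). The gripper opens to 92 mm and grips with 3 to 60 N. Pads are 19 mm wide; open, the fingers measure 130 mm over their backs; the gripper's body (75 mm by 190 mm) begins 47 mm behind the grasp point.
Start: joints at [-1.458, 0.342, 1.524, -0, 1.275, -0.146], TCP at [134.379, -507.524, 292.241] pointing down, gripper open.
Joint ranges: [-2.53, 2.53], [-0.77, 2.02], [0.04, 2.7], [-1, 4.14], [0.28, 2.66], [-3.11, 3.11]. Speed limits (rad/s): [2.57, 2.57, 3.14, 3.14, 3.14, 3.14].

### API

Orientations are given as [roll, pitch, yaw] about the fixed x, y, z axes, in that order (R = Rz(yaw) Ry(pitch) Rx(roll)).
In Python, from plant import readout, viewer, order, bot gives the robot as it stands.
- The arm moves only by the shell command python3 -m creep 'ROWS'. ROWS is text: rows parted by semicolons, each of 7 numbers parted by spaces: the shift along the world's x, y, z in m, then the turn, a rotation vector about the world's x, y, z in rad, then the opening in per cent of the stroke, from 0 (shut) to 100 (fully open). A call has 1 to 8 rows; each row shifts and turns the commanded pose from where the row before left it; what a row does not reach is not made up. A row lasts 1/12 s, in which the tool goes at most 41.7 mm and 7.16 degrees, less where a joint would pass 70% of its speed; a pose out of reach is approached as far as the arm can. A call is refused whole if a number of a shift passes 0.0417 or a number of a turn 0.125, either way. A call with a gripper value outside its range is refused whole. The fingers move at their own pace and stop on an object; the grip force is fixed at half the most. Time passes only in rows, so rows that do not move let the fingers close. It gives the time, the measured TCP pose, the force, the opening and the grip force at its end, in the units of the state.
- readout.get_obs(): the state, without advancing time (a new reading comes with each control period).
- viewer.capture(name): name is "side" or "top" or "wrist"; returns the picture (400x640x3 uint8, red, green, blue); there is no depth.
- viewer.camera_info(name): a dict with "fx", "fy", "cx", "cy" (pixels), "origin" and "rotation" of the camera in the world. Camera axes: x right, y up, looking along -z (the intrinsics and any distortion apply to the point x, -y, -z); pixel columns grow to the right and rows downward; lengths in mm; the calibration is good to about 2 mm. A picture is of the moment at which its call begins: read the wrist's pose just before it. camera_info takes no time and is no camera call; for the wrist camera it gives the pose at the moment of the call.
- order.close_job(): hands the job in; it is judged then, once.
The state is a dict: "time": time; "joint_positions": joint angles; "dq": joint speeds; "tau": joint torques, N m; "tool_pos": TCP position; "tcp_rot": TCP orientation; "contact_force": force on the tool from outside, world axes, zero at the start; "moment": the same for the moment, N m; "grip_width": finger opening in mm; "finger_force": force on a finger pad.
Only numpy, scipy, OpenCV 4.12 (cv2) and the standard library are available. Lean on these libraries where they do the work, as an engineer would, in place of code of your own. Each camera call takes 0.05 s, during which the arm holds its last target. There are 200 camera calls.

### The job

Two nested lids wait on the wire steaming rack: pick up both together by the inner lid's knob, which pokes up through the outer lid's collar, carry them to the round ceramic bowl with the blue rim and set them down gently so that the inner lid sits squarely in the bowl's mouth, then let go of the knob. Next take the outer lid alone by its collar and lift it straight up so that the inner lid stays seated and undisturbed and the bowl can steam through its vents. Finish while still holding the outer lid level and still above the bowl, its lower edge higher than the knob, and leave the bowl, the rack and the other things where they stand.

Things in the scene. Friction and masses are not known exactly. Their poses are not given: they have to be found in the camera images.
- inner_lid: Dark metal inner lid: flange 138 across, 5 thick; tapered plug below it (112 to 102 across, 9 deep); six vents; black upright round knob on its centre, 20 across, top 61 above the flange underside. Origin: centre of the flange underside, z up. Loose, about 0.16 kg; starts with the flange lying on the rack ring, plug inside. Lifted by the knob, it carries the outer lid along. (mm)
- knob_top (a point): Centre of the top of the inner lid's knob. The knob stands 28 mm proud of the outer lid's collar when the lids are nested.
- outer_lid: Bright metal outer lid: plate 154 across, 4 thick; rim skirt reaching 10 below the plate; upright grey collar on its centre, a tube 44 outside, 32 bore, 4 to 28 above the plate underside; the knob passes through, 6 free all round. Origin: centre of the plate underside, z up. Lies loose on the inner lid, origin 5 above its origin, free to shift 4 sideways; about 0.18 kg. (mm)
- collar_top (a point): Centre of the collar's upper end, 28 mm above the outer lid's origin.
- bowl: White ceramic bowl with a blue rim, 134 mm across at the rim, mouth 124 mm across inside, 58 mm high, wall 5 mm, 0.7 kg, loose on the table. Origin: centre of its underside, z up.
- bowl_mouth (a point): Centre of the bowl's mouth at the height of its rim, 58 mm above the table. With the inner lid seated, its flange lies on the rim, so the inner lid's origin is at this point, within a few mm sideways.
- rack: Steaming rack: ring of 8 mm steel wire, 128 mm across the wire's middle, top of the ring 54 mm above the table, on three legs, 0.45 kg, loose. Origin: centre at table level, z up. The nested lids start on it.
- liners: Bystander to leave alone: stack of three round orange steamer liners, 136 across, 21 high (mm), loose. Origin: centre of its underside.
- container: Bystander to leave alone: rectangular plastic food container with clip-lock lid, 166 x 121 x 63 high (mm), loose. Origin: centre of its underside.
- mug: Bystander to leave alone: white mug, 76 across, 85 high, with a side handle (mm), loose. Origin: centre of its underside.
- jar: Bystander to leave alone: small closed jar, 44 across, 65 high (mm), loose. Origin: centre of its underside.
- spoon: Bystander to leave alone: wooden spoon lying flat, 170 long (mm), loose. Origin: on its underside near the middle, length along x.
- sauce: Bystander to leave alone: closed bottle, 54 across, 130 high (mm), loose. Origin: centre of its underside.
- dish: Bystander to leave alone: small shallow dish, 96 across, 20 high (mm), loose. Origin: centre of its underside.
There are look-alikes about, which are no part of the job. What is shaped like the outer_lid but orange is not meant. Leave any turquoise look-alike of the bowl alone.

How it is judged (in metres and radians):
On the way, in this order (a step that is already met when the one before it is completed fails the run):
1. both lids, still nested, lifted clear of the rack together by the knob (height (world z) of inner_lid above 0.08 m and contact force between inner_lid and the fingers above 0.3 N and contact force between inner_lid and rack below 0.05 N and z of outer_lid in the frame of inner_lid between 0.002 and 0.009 m and horizontal distance between outer_lid and inner_lid below 0.01 m), for 0.2 s.
2. the nested lids stand on the bowl, the inner lid seated in its mouth, the knob let go (horizontal distance between inner_lid and bowl_mouth below 0.008 m and z of inner_lid in the frame of bowl between 0.055 and 0.061 m and angle between inner_lid's own z axis and vertical below 0.06 rad and z of outer_lid in the frame of inner_lid between 0.002 and 0.009 m and horizontal distance between outer_lid and inner_lid below 0.01 m and contact force between inner_lid and the fingers below 0.05 N and linear speed of inner_lid below 0.02 m/s), for 0.2 s.
At the end, for the whole second after the job is handed in: Inner lid seated in the bowl (8 mm sideways, 3 mm in height, 0.06 rad), still, not gripped; outer lid held by the fingers over the bowl (within 60 mm), touching neither lid nor bowl, still, level to 0.2 rad, origin 73 mm or more above the inner lid's; bowl upright (horizontal distance between inner_lid and bowl_mouth below 0.008 m and z of inner_lid in the frame of bowl between 0.055 and 0.061 m and angle between each of inner_lid, bowl's own z axis and vertical below 0.06 rad and linear speed of inner_lid below 0.02 m/s and contact force between inner_lid and the fingers below 0.05 N and z of outer_lid in the frame of inner_lid above 0.073 m and horizontal distance between outer_lid and bowl_mouth below 0.06 m and angle between outer_lid's own z axis and vertical below 0.2 rad and linear speed of outer_lid below 0.03 m/s and contact force between outer_lid and the fingers above 0.5 N and contact force between outer_lid and inner_lid below 0.05 N and contact force between outer_lid and bowl below 0.05 N); the arm keeps its last pose, push and grip.
It fails at once if the outer lid comes off the inner lid while the inner lid is not seated in the bowl (taken off early, or the inner lid lifted or pushed out of its seat) (z of outer_lid in the frame of inner_lid above 0.015 m and not (horizontal distance between inner_lid and bowl_mouth below 0.01 m and z of inner_lid in the frame of bowl between 0.054 and 0.062 m and angle between inner_lid's own z axis and vertical below 0.06 rad)).
It fails at once if the lids are dropped (contact force between inner_lid and the fingers below 0.01 N and linear speed of inner_lid above 0.4 m/s).
It fails at once if the lids are pressed or banged on the bowl with more than 50 N (contact force between inner_lid and bowl above 50 N).
It fails at once if the bowl is shoved more than 30 mm or the rack more than 40 mm (distance of bowl from where it was at the start of the episode above 0.03 m or distance of rack from where it was at the start of the episode above 0.04 m).
It fails at once if another thing on the table is moved more than 30 mm (distance of any of liners, container, mug, jar, spoon, sauce, dish from where it was at the start of the episode above 0.03 m).
It also fails if it takes over 48 s, if anything falls off the work surface, if the arm or the gripper's body presses on something with over 40 N, if the wrist force passes 120 N, or if a joint passes its speed limit or range.

## Working session

There is one attempt and no reset: what is moved stays moved. The work goes in short steps, Python scripts to look and compute and a shell command to move; the robot and the scene stay as the last step left them, time stands still between calls to the robot, and variables do not carry over. Pictures are saved under pics/ and viewed, at most 10 in all, crops included, and the job is handed in when it is done.

```bash
mkdir -p pics; python3 - <<'E'
from plant import readout, viewer
import cv2
for n in("top","side"):
    cv2.imwrite(f"pics/{n}0.png",viewer.capture(n)[:,:,::-1])
    print(n,viewer.camera_info(n))
print(readout.get_obs())
E
```

```text
top {'fx': 386.38843938438254, 'fy': 386.38843938438254, 'cx': 318.2828865179691, 'cy': 201.97451127136588, 'origin': array([ 403.59579244,   12.19956504, 1137.02366731]), 'rotation': array([ 0.14729538, -0.00575172, -1.594071  ])}
side {'fx': 390.4118157602477, 'fy': 390.4118157602477, 'cx': 315.4569013819083, 'cy': 197.53946551684348, 'origin': array([ 296.42171194, -810.81074222,  581.64848256]), 'rotation': array([ 1.05816924, -0.01237331, -0.27839635])}
{'time': 0.1, 'joint_positions': array([-1.45801334e+00,  3.42627278e-01,  1.52488188e+00,  6.87461653e-05,
        1.27539150e+00, -1.46001789e-01]), 'dq': array([ 1.82176657e-05, -2.17641697e-03, -3.01075053e-03,  1.96487120e-03,
        2.03125124e-03,  2.89280582e-03]), 'tau': array([ 4.95161585e-04, -4.32006955e+01, -2.44694656e+01,  7.17657083e-02,
        5.25863981e-02, -4.43172053e-05]), 'tool_pos': array([ 134.3584597 , -507.25240172,  291.64160259]), 'tcp_rot': array([-3.14030813e+00, -2.55335308e-04,  2.58764554e-01]), 'contact_force': array([1.02765472, 0.18911659, 0.22650261]), 'moment': array([-0.00923413,  0.0105474 ,  0.04677471]), 'finger_force': 0.0, 'grip_width': 91.94014033270909}
```

View pics/top0.png

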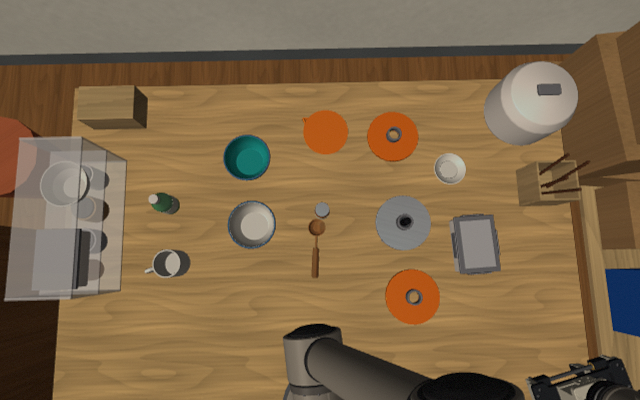

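View pics/side0.png

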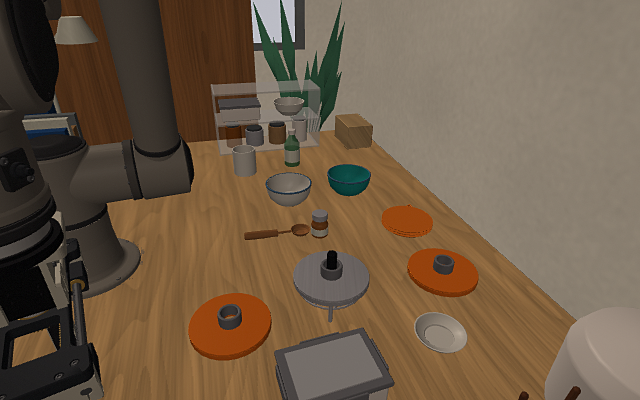

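The top view shows these candidates:
- **Lids:** the bright grey lid with a black knob is at top (404,222) / side (332,270). The orange lid look-alikes at top (392,136) and (413,296) have no knob and are excluded.
- **Bowl:** the white bowl with a blue rim is at top (251,224) / side (289,188). The turquoise one at top (247,157) is excluded.

I'll measure both and confirm them in one crop.

```bash
cat > h.py <<'E'
import numpy as np, cv2
from scipy.spatial.transform import Rotation as R
def ray(ci,u,v):
    d=np.array([(u-ci['cx'])/ci['fx'],-(v-ci['cy'])/ci['fy'],-1.])
    return np.array(ci['origin']),R.from_euler('xyz',ci['rotation']).as_matrix()@d
def onplane(ci,u,v,z):
    o,d=ray(ci,u,v); return o+d*(z-o[2])/d[2]
def proj(ci,p):
    q=R.from_euler('xyz',ci['rotation']).as_matrix().T@(np.array(p)-ci['origin'])
    return ci['cx']+ci['fx']*q[0]/-q[2], ci['cy']-ci['fy']*q[1]/-q[2]
def circ(ci,cnt,z):
    P=np.array([onplane(ci,*p,z)[:2] for p in cnt.reshape(-1,2)])
    A=np.c_[2*P,np.ones(len(P))]; s=np.linalg.lstsq(A,(P**2).sum(1),rcond=None)[0]
    r=np.sqrt(s[2]+s[0]**2+s[1]**2); e=np.hypot(*(P-s[:2]).T)-r
    return s[:2],2*r,e.std()
def blob(mask,u,v):
    cs,_=cv2.findContours(mask.astype(np.uint8),cv2.RETR_EXTERNAL,cv2.CHAIN_APPROX_NONE)
    cs=[c for c in cs if len(c)>20]
    return max(cs,key=lambda c:cv2.pointPolygonTest(c,(float(u),float(v)),True))
E
python3 - <<'E'
from h import *
from plant import viewer
ct,cs=viewer.camera_info("top"),viewer.camera_info("side")
t=cv2.imread("pics/top0.png");s=cv2.imread("pics/side0.png")
def low(im,k=70): return cv2.cvtColor(im,cv2.COLOR_BGR2HSV)[:,:,1]<k
B=t[:,:,0].astype(int);Rr=t[:,:,2].astype(int)
m=(Rr-B<25)
for n,(u,v),z in(("lid",(404,222),63),("bowl",(251,224),58)):
    c=blob(m,u,v);print(n,circ(ct,c,z),cv2.boundingRect(c))
B=s[:,:,0].astype(int);Rr=s[:,:,2].astype(int);m=(Rr-B<25)
for n,(u,v),z in(("lid",(310,275),63),("bowl",(289,188),58)):
    c=blob(m,u,v);print(n,circ(cs,c,z),cv2.boundingRect(c))
# knob top in both
for im,(u,v),ci in((t,(404,222),ct),(s,(332,254),cs)):
    g=im.max(2)<40; c=blob(g,u,v); print("knob",cv2.boundingRect(c),onplane(ci,*c.reshape(-1,2).mean(0),115))
a=cv2.resize(t[170:270,210:450],(720,300),interpolation=2);b=cv2.resize(s[160:320,240:400],(300,300))
b=cv2.resize(s[160:310,250:400],(300,300)); cv2.imwrite("pics/crop.png",np.vstack([a,np.hstack([b,np.zeros((300,420,3),np.uint8)])]))
E
```

```text
lid (array([ 499.9277878 , -231.81232526]), np.float64(150.16923611793877), np.float64(0.9169110322770077)) (376, 196, 55, 54)
bowl (array([505.28777792, 191.19489708]), np.float64(131.87734873912603), np.float64(0.7747095952620193)) (228, 201, 48, 48)
lid (array([ 495.21873315, -248.12620213]), np.float64(166.3295038488633), np.float64(8.273845969062739)) (293, 250, 76, 72)
bowl (array([498.90677631, 160.42931   ]), np.float64(172.96702306006003), np.float64(13.776541665292065)) (265, 172, 46, 35)
knob (400, 217, 11, 9) [ 498.47093317 -226.44941939  115.        ]
knob (326, 250, 11, 20) [ 492.20221495 -256.63289303  115.        ]
```

View pics/crop.png

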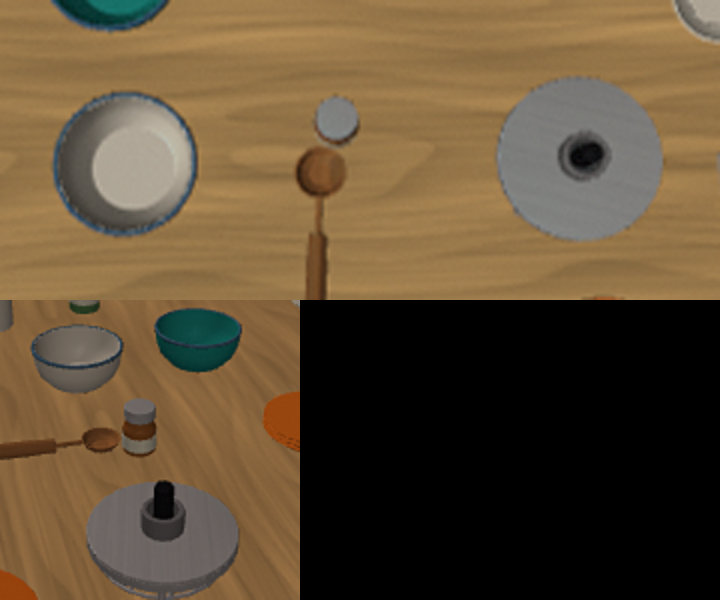

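The crop confirms both: the silver lid with its black knob on the rack, and the white blue-rimmed bowl. From the top view the lid centre is about (500,-232) with a measured diameter of 150, and the bowl about (505,191) with a diameter of 132. Both fit the given sizes. I'm approaching the lids now.

```bash
python3 -m creep '0.0229 0.0172 0 0 0 0 100;0.0229 0.0172 0 0 0 0 100;0.0229 0.0172 0 0 0 0 100;0.0229 0.0172 0 0 0 0 100;0.0229 0.0172 0 0 0 0 100;0.0229 0.0172 0 0 0 0 100;0.0229 0.0172 0 0 0 0 100;0.0229 0.0172 0 0 0 0 100'; python3 -m creep '0.0229 0.0172 0 0 0 0 100;0.0229 0.0172 0 0 0 0 100;0.0229 0.0172 0 0 0 0 100;0.0229 0.0172 0 0 0 0 100;0.0229 0.0172 0 0 0 0 100;0.0229 0.0172 0 0 0 0 100;0.0229 0.0172 0 0 0 0 100;0.0229 0.0172 0 0 0 0 100'
python3 -m creep '0 0 0 0 0 0 100;0 0 0 0 0 0 100'
python3 - <<'E'
from h import *
from plant import viewer,readout
ci=viewer.camera_info("wrist");im=viewer.capture("wrist")[:,:,::-1].copy()
cv2.imwrite("pics/w1.png",im);print(ci,readout.get_obs()['tool_pos'],readout.get_obs()['tcp_rot'])
print(proj(ci,[499,-232,115]),proj(ci,[499,-232,63]))
E
```

```text
time: 0.77
tool_pos: [318.5, -368.8, 292.0]
tcp_rot: [-3.141, 0.0, 0.259]
contact_force: [1.0, -0.2, -0.7]
grip_width: 92.0
finger_force: 0.0
time: 1.43
tool_pos: [501.7, -231.2, 291.9]
tcp_rot: [-3.141, 0.001, 0.259]
contact_force: [0.7, -1.1, 0.1]
grip_width: 92.1
finger_force: 0.0
time: 1.6
tool_pos: [501.3, -231.3, 291.6]
tcp_rot: [-3.141, 0.001, 0.262]
contact_force: [0.5, -0.4, -0.5]
grip_width: 91.7
finger_force: 0.0
{'fx': 328.0713815739171, 'fy': 328.0713815739171, 'cx': 317.41421554560327, 'cy': 199.6017714052799, 'origin': array([ 583.40728747, -210.2182547 ,  383.38435396]), 'rotation': array([-0.3167508 ,  0.00139893, -1.30949709])} [ 500.61622388 -232.01966303  291.66083009] [-3.14098418e+00  1.25590000e-03  2.60094522e-01]
(np.float64(316.9635706979177), np.float64(198.71339037214722)) (np.float64(317.1026940716188), np.float64(182.8210644982141))
```

View pics/w1.png

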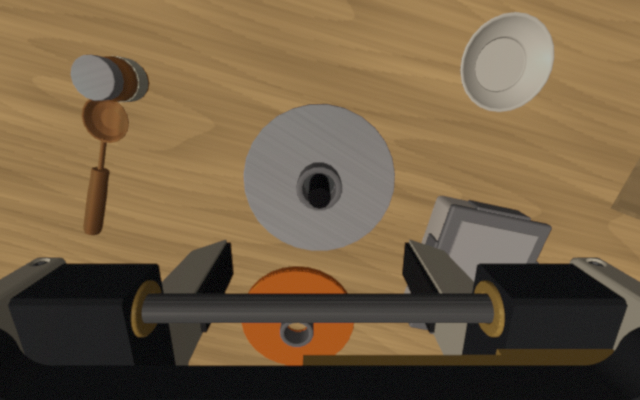

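The wrist view shows the silver lid centred near (319,177), with the knob in its collar at (318,190). I'll refine the lid centre from this view.

```bash
python3 - <<'E'
from h import *
from plant import viewer
ci=viewer.camera_info("wrist");im=cv2.imread("pics/w1.png");i=im.astype(int)
m=((i[:,:,2]-i[:,:,0]<25)&(im.max(2)>0)).astype(np.uint8);m[255:]=0
c=blob(m,300,150);print(circ(ci,c,63),cv2.boundingRect(c))
k=np.zeros(m.shape,bool);k[150:220,280:360]=im[150:220,280:360].max(2)<40
c=blob(k,318,188);print(cv2.boundingRect(c));x,y,w,h=cv2.boundingRect(c)
print("knobtop",onplane(ci,x+w/2,y+h-11.5,115)) # near edge circle of ~23px diam
print("px diam of knob top",328*20/282)
E
```

```text
(array([ 499.43796445, -234.11173062]), np.float64(150.44362799572943), np.float64(0.32464139852091667)) (244, 104, 150, 146)
(307, 174, 24, 34)
knobtop [ 500.60346751 -233.95680066  115.        ]
px diam of knob top 23.26241134751773
```

```bash
python3 -m creep '0 -0.0022 -0.02 0 0 0 100;0 0 -0.02 0 0 0 100;0 0 -0.02 0 0 0 100;0 0 -0.02 0 0 0 100;0 0 -0.02 0 0 0 100;0 0 -0.018 0 0 0 100;0 0 -0.016 0 0 0 100;0 0 0 0 0 0 100'; python3 -m creep '0 0 0 0 0 0 50;0 0 0 0 0 0 30;0 0 0 0 0 0 15;0 0 0 0 0 0 10;0 0 0 0 0 0 10;0 0 0 0 0 0 10;0 0 0 0 0 0 10;0 0 0 0 0 0 10'
```

```text
time: 2.32
tool_pos: [498.3, -234.6, 155.2]
tcp_rot: [-3.137, 0.005, 0.257]
contact_force: [-1.3, -0.1, 0.3]
grip_width: 91.8
finger_force: 0.0
time: 2.98
tool_pos: [500.8, -234.5, 158.4]
tcp_rot: [3.141, -0.0, 0.259]
contact_force: [1.5, 0.4, -1.3]
grip_width: 43.1
finger_force: 0.0
```

```bash
python3 -m creep '0 0 0 0 0 0 0;0 0 0 0 0 0 0;0 0 0 0 0 0 0;0 0 0 0 0 0 0;0 0 0 0 0 0 0;0 0 0 0 0 0 0;0 0 0 0 0 0 0;0 0 0 0 0 0 0'
```

```text
time: 3.65
tool_pos: [500.7, -234.2, 158.2]
tcp_rot: [-3.141, 0.0, 0.259]
contact_force: [-1.5, 3.1, 2.1]
grip_width: 19.2
finger_force: 30.0
```

Gripped: the opening is 19 mm at 30 N. I'll lift gently and check.

```bash
python3 -m creep '0 0 0.004 0 0 0 0;0 0 0.008 0 0 0 0;0 0 0.01 0 0 0 0;0 0 0.01 0 0 0 0;0 0 0.01 0 0 0 0;0 0 0.01 0 0 0 0;0 0 0.01 0 0 0 0;0 0 0.008 0 0 0 0';python3 -m creep '0 0 0 0 0 0 0;0 0 0 0 0 0 0;0 0 0 0 0 0 0;0 0 0 0 0 0 0'
python3 - <<'E'
from plant import viewer
import cv2,numpy as np
a=viewer.capture("wrist")[:,:,::-1];b=viewer.capture("side")[:,:,::-1]
b=cv2.resize(b[190:330,230:450],(640,407))[:300]
cv2.imwrite("pics/l1.png",np.vstack([a[:300],b]))
E
```

```text
time: 4.32
tool_pos: [501.0, -234.7, 229.8]
tcp_rot: [3.14, -0.001, 0.259]
contact_force: [-0.3, -0.2, -5.4]
grip_width: 19.2
finger_force: 30.0
time: 4.65
tool_pos: [500.5, -234.3, 227.6]
tcp_rot: [-3.141, 0.001, 0.259]
contact_force: [0.1, -0.9, -4.0]
grip_width: 19.2
finger_force: 30.0
```

View pics/l1.png

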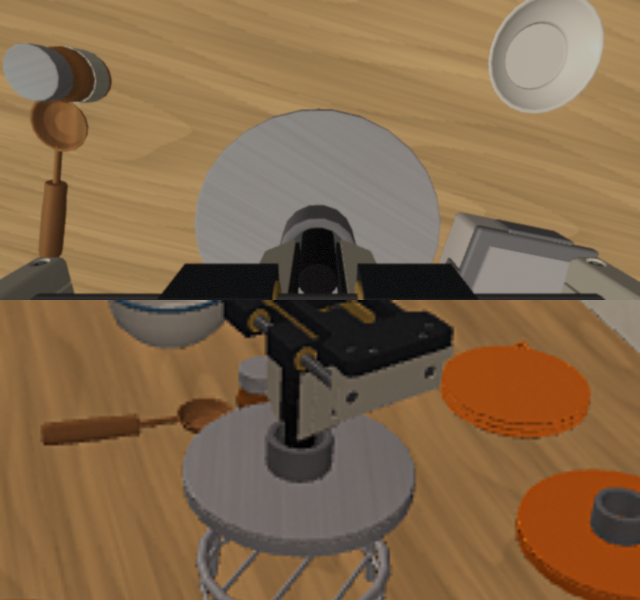

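Both lids came up together, level, with the rack left standing; the load is about 4 N. I'll carry them most of the way, then look at the bowl from the wrist.

```bash
python3 -m creep '0 0.006 0 0 0 0 0;0 0.012 0 0 0 0 0;0.001 0.02 0 0 0 0 0;0.001 0.022 0 0 0 0 0;0.001 0.022 0 0 0 0 0;0.001 0.022 0 0 0 0 0;0 0.022 0 0 0 0 0;0 0.022 0 0 0 0 0';python3 -m creep '0 0.022 0 0 0 0 0;0 0.022 0 0 0 0 0;0 0.022 0 0 0 0 0;0 0.02 0 0 0 0 0;0 0.016 0 0 0 0 0;0 0.01 0 0 0 0 0;0 0.006 0 0 0 0 0;0 0 0 0 0 0 0';python3 -m creep '0 0 0 0 0 0 0;0 0 0 0 0 0 0;0 0 0 0 0 0 0'
python3 - <<'E'
from h import *
from plant import viewer,readout
import json
ci=viewer.camera_info("wrist");im=viewer.capture("wrist")[:,:,::-1].copy()
cv2.imwrite("pics/w2.png",im);json.dump({k:np.array(v).tolist() for k,v in ci.items()},open("w2.json","w"))
print(proj(ci,[505,191,58]),readout.get_obs()['tool_pos'])
E
```

```text
time: 5.42
tool_pos: [504.4, -84.4, 228.2]
tcp_rot: [-3.141, 0.0, 0.259]
contact_force: [0.6, 0.2, -3.7]
grip_width: 19.1
finger_force: 30.0
time: 6.08
tool_pos: [504.5, 32.7, 228.2]
tcp_rot: [-3.141, 0.0, 0.26]
contact_force: [-0.4, -0.3, -4.5]
grip_width: 19.2
finger_force: 30.0
time: 6.33
tool_pos: [504.8, 30.7, 228.2]
tcp_rot: [3.141, 0.0, 0.258]
contact_force: [-0.3, -0.1, -4.3]
grip_width: 18.9
finger_force: 30.0
(np.float64(123.09998119483546), np.float64(149.74184802901277)) [504.84417875  30.73909738 228.22186957]
```

View pics/w2.png

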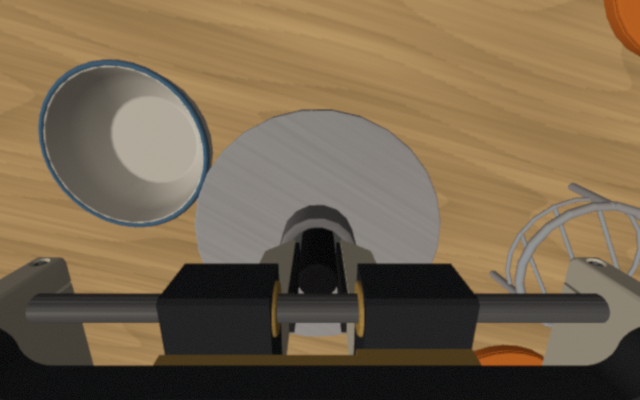

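The bowl's blue rim is fully visible around (125,143), with the held lids at (317,200). I'll fit the rim.

```bash
python3 - <<'E'
from h import *
import json
ci=json.load(open("w2.json"));i=cv2.imread("pics/w2.png").astype(int)
m=((i[:,:,0]-i[:,:,2])>20);m[240:]=0;m[:,225:]=0
c=np.argwhere(m)[:,::-1]
print("ring",circ(ci,c,58),len(c))
h=cv2.convexHull(np.ascontiguousarray(c).astype(np.int32));print("outer",circ(ci,h,58))
# outer lid currently: plate front edge
t=((i[:,:,2]-i[:,:,0]).astype(int)<25);t[205:]=0;t[:,:214]=0
p=[(np.argmax(t[:,u]),u) for u in range(230,420,10)]
print("lid edge fit",circ(ci,np.array([(u,v) for v,u in p]),124+9))
E
```

```text
ring (array([505.37028643, 190.21904917]), np.float64(129.75960006075064), np.float64(0.9209262670186569)) 1912
outer (array([505.58674729, 189.97037731]), np.float64(132.61276855874942), np.float64(0.24675705894289124))
lid edge fit (array([506.61071575,  30.44825593]), np.float64(147.71947023815662), np.float64(0.2515367355672868))
```

Bowl mouth is at (505.5,190.2), which agrees with the top view. I need dx +0.7, dy +159.5 mm.

```bash
python3 -m creep '0.0007 0.007 0 0 0 0 0;0 0.015 0 0 0 0 0;0 0.02 0 0 0 0 0;0 0.022 0 0 0 0 0;0 0.022 0 0 0 0 0;0 0.022 0 0 0 0 0;0 0.02 0 0 0 0 0;0 0.0155 0 0 0 0 0';python3 -m creep '0 0.01 0 0 0 0 0;0 0.006 0 0 0 0 0;0 0 0 0 0 0 0;0 0 -0.005 0 0 0 0;0 0 -0.01 0 0 0 0;0 0 -0.01 0 0 0 0;0 0 -0.008 0 0 0 0;0 0 -0.005 0 0 0 0';python3 -m creep '0 0 0 0 0 0 0;0 0 0 0 0 0 0;0 0 0 0 0 0 0'
```

```text
time: 7.05
tool_pos: [505.3, 176.7, 228.2]
tcp_rot: [-3.141, -0.0, 0.259]
contact_force: [0.3, 0.1, -4.3]
grip_width: 19.3
finger_force: 30.0
time: 7.72
tool_pos: [504.9, 190.3, 188.3]
tcp_rot: [3.142, 0.003, 0.258]
contact_force: [0.3, 0.3, -4.1]
grip_width: 19.0
finger_force: 30.0
time: 7.97
tool_pos: [505.8, 191.0, 190.5]
tcp_rot: [3.141, -0.001, 0.259]
contact_force: [-0.2, -0.4, -4.2]
grip_width: 19.3
finger_force: 30.0
```

```bash
python3 -m creep '0 -0.0005 -0.005 0 0 0 0;0 0 -0.006 0 0 0 0;0 0 -0.006 0 0 0 0;0 0 -0.004 0 0 0 0;0 0 -0.002 0 0 0 0;0 0 -0.001 0 0 0 0;0 0 0 0 0 0 0;0 0 0 0 0 0 0';python3 -m creep '0 0 -0.001 0 0 0 0;0 0 -0.001 0 0 0 0;0 0 -0.0005 0 0 0 0;0 0 0 0 0 0 0;0 0 0 0 0 0 0'
```

```text
time: 8.63
tool_pos: [505.6, 190.5, 166.3]
tcp_rot: [3.141, -0.0, 0.259]
contact_force: [0.6, 0.1, -3.8]
grip_width: 19.1
finger_force: 30.0
time: 9.05
tool_pos: [505.5, 190.5, 163.8]
tcp_rot: [3.141, -0.0, 0.259]
contact_force: [-0.0, 0.4, -4.6]
grip_width: 19.7
finger_force: 30.0
```

```bash
python3 -m creep '0 0 -0.001 0 0 0 0;0 0 0 0 0 0 0;0 0 0 0 0 0 0';python3 -m creep '0 0 -0.001 0 0 0 0;0 0 0 0 0 0 0;0 0 0 0 0 0 0'
```

```text
time: 9.3
tool_pos: [505.5, 190.5, 162.7]
tcp_rot: [3.142, 0.0, 0.259]
contact_force: [-0.5, -1.3, -4.4]
grip_width: 19.0
finger_force: 30.0
time: 9.55
tool_pos: [505.5, 190.5, 162.6]
tcp_rot: [3.141, -0.001, 0.259]
contact_force: [-3.9, -0.3, 6.5]
grip_width: 19.3
finger_force: 30.0
```

Contact came at the expected height (TCP 162.6, about 11 N), so the inner lid is seated. Let go of the knob.

```bash
python3 -m creep '0 0 0.0005 0 0 0 10;0 0 0 0 0 0 30;0 0 0 0 0 0 60;0 0 0 0 0 0 100;0 0 0 0 0 0 100;0 0 0 0 0 0 100;0 0 0 0 0 0 100;0 0 0 0 0 0 100';python3 -m creep '0 0 0 0 0 0 100;0 0 0 0 0 0 100;0 0 0 0 0 0 100;0 0 0 0 0 0 100;0 0 0 0 0 0 100;0 0 0 0 0 0 100'
python3 - <<'E'
from h import *
from plant import viewer
a=viewer.capture("wrist")[:,:,::-1];b=viewer.capture("side")[:,:,::-1]
b=cv2.resize(b[130:230,210:370],(640,400))[:300]
cv2.imwrite("pics/s1.png",np.vstack([a[:300],b]))
E
```

```text
time: 10.22
tool_pos: [505.5, 190.5, 162.2]
tcp_rot: [3.141, -0.0, 0.259]
contact_force: [0.3, -0.5, 0.4]
grip_width: 60.8
finger_force: 0.0
time: 10.72
tool_pos: [505.5, 190.5, 162.2]
tcp_rot: [3.142, -0.0, 0.259]
contact_force: [-0.0, -1.0, 1.3]
grip_width: 91.7
finger_force: 0.0
```

View pics/s1.png

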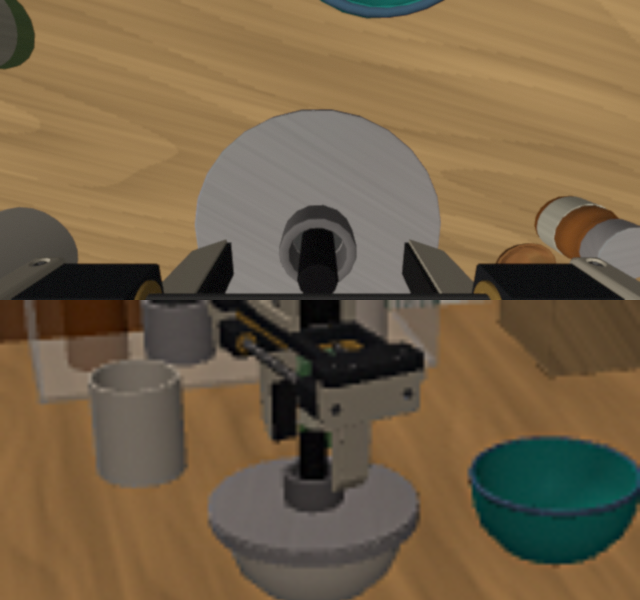

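The lids sit level on the bowl, with the knob centred in the collar at (318,250) and both fingers clear of it. Next I lower around the collar and grip it.

```bash
python3 -m creep '0 0 -0.004 0 0 0 100;0 0 -0.005 0 0 0 100;0 0 -0.005 0 0 0 100;0 0 -0.004 0 0 0 100;0 0 -0.003 0 0 0 100;0 0 -0.001 0 0 0 100;0 0 0 0 0 0 100;0 0 0 0 0 0 100';python3 -m creep '0 0 0 0 0 0 55;0 0 0 0 0 0 50;0 0 0 0 0 0 45;0 0 0 0 0 0 40;0 0 0 0 0 0 30;0 0 0 0 0 0 20;0 0 0 0 0 0 20;0 0 0 0 0 0 20';python3 -m creep '0 0 0 0 0 0 0;0 0 0 0 0 0 0;0 0 0 0 0 0 0;0 0 0 0 0 0 0'
```

```text
time: 11.48
tool_pos: [505.6, 190.5, 140.2]
tcp_rot: [3.141, -0.0, 0.259]
contact_force: [0.3, -0.9, -0.2]
grip_width: 91.8
finger_force: 0.0
time: 12.15
tool_pos: [505.5, 190.5, 140.3]
tcp_rot: [3.142, -0.0, 0.259]
contact_force: [0.4, 0.6, -0.1]
grip_width: 43.6
finger_force: 30.2
time: 12.48
tool_pos: [505.5, 190.5, 140.2]
tcp_rot: [3.142, -0.0, 0.259]
contact_force: [-0.5, 1.2, 0.7]
grip_width: 43.2
finger_force: 30.0
```

The collar is gripped at 43.5 mm. Now straight up about 85 mm, slowly at first.

```bash
python3 -m creep '0 0 0.002 0 0 0 0;0 0 0.004 0 0 0 0;0 0 0.006 0 0 0 0;0 0 0.008 0 0 0 0;0 0 0.008 0 0 0 0;0 0 0.008 0 0 0 0;0 0 0.008 0 0 0 0;0 0 0.008 0 0 0 0';python3 -m creep '0 0 0.008 0 0 0 0;0 0 0.008 0 0 0 0;0 0 0.008 0 0 0 0;0 0 0.006 0 0 0 0;0 0 0.004 0 0 0 0;0 0 0.002 0 0 0 0;0 0 0 0 0 0 0;0 0 0 0 0 0 0';python3 -m creep '0 0 0 0 0 0 0;0 0 0 0 0 0 0;0 0 0 0 0 0 0;0 0 0 0 0 0 0;0 0 0 0 0 0 0;0 0 0 0 0 0 0'
python3 - <<'E'
from h import *
from plant import viewer
a=viewer.capture("top")[:,:,::-1];b=viewer.capture("side")[:,:,::-1]
a=cv2.resize(a[170:270,180:340],(480,300));b=cv2.resize(b[110:230,210:370],(640,480))
cv2.imwrite("pics/e1.png",b)
E
```

```text
time: 13.15
tool_pos: [505.6, 190.5, 193.4]
tcp_rot: [3.141, -0.001, 0.259]
contact_force: [-0.0, 0.3, -2.7]
grip_width: 43.2
finger_force: 30.0
time: 13.82
tool_pos: [505.3, 190.4, 228.0]
tcp_rot: [3.142, 0.001, 0.259]
contact_force: [0.1, -0.4, -2.4]
grip_width: 43.5
finger_force: 30.0
time: 14.32
tool_pos: [505.5, 190.5, 228.2]
tcp_rot: [3.141, 0.0, 0.259]
contact_force: [-0.2, -0.3, -2.4]
grip_width: 43.4
finger_force: 30.0
```

View pics/e1.png

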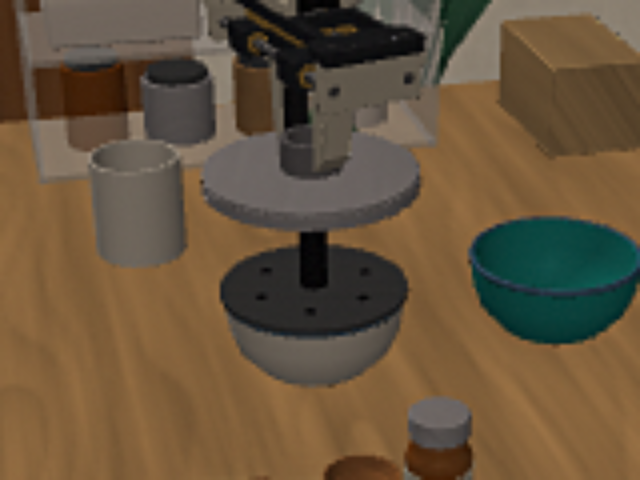

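The inner lid is seated flat in the bowl at (313,290). The outer lid is held level above it at (312,175), lifted 88 mm so its lower edge is above the knob. Handing in.

```bash
python3 -c "
from plant import order
print(order.close_job())"
```

```text
the job is handed in; nothing more can be done
None
```

I handed the job in at about 14.5 s with the inner lid seated in the blue-rimmed bowl and the outer lid held level and still about 93 mm above it; the hand-in returned no verdict.

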